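# Slide the chip tray under the carving stand

### The job

Push the blue chip tray along the bench and in under the low slatted carving stand, blunt nose first between the stand's two feet, until its red end board is fully home, square against the stand's near edge; then move clear. Push it gently with the outside of the fingers only: never grip it, lift it or tip it, and leave the stand, the plaster form on it and everything else where they are.

Things in the scene. Friction and masses are not known exactly. Their poses are not given: they have to be found in the camera images.
- tray: Shallow open blue tray, 0.45 kg give or take 30 %, loose and flat on the bench. Pan 96 mm wide (x) by 150 mm long (y), rim 20 mm high and 4 mm thick. Origin: centre of the pan's underside; z up, +y to the blunt nose, which goes in first. It starts on the stand's -y side, nose 20 to 60 mm short of the mouth, up to 0.4 rad askew and 40 mm off line; the bench is clear 90 mm round it on its other sides.
- tray_end (a point): Middle of the inner face of the tray's upright red end board, 75 mm behind the tray's origin (-y), 20 mm above the bench. The board is 96 mm wide, 10 mm thick and 46 mm high above the bench; its outer face, the one to push, is at tray y = -85 mm. Home: the inner face meets the stand's near edge.
- stand: Low wooden stand: slatted deck 172 mm wide (x) by 170 mm long (y), top 40 mm above the bench, on two dark feet 22 mm wide along its sides. Between them a tunnel along y, 128 mm wide (x -64 to +64) and 24 mm high, open at both ends. Loose, 2.2 kg plus the form: a hard shove moves it. Origin: centre of its footprint on the bench; z up; +y is the way the tray goes in, roughly world +y.
- stand_mouth (a point): Middle of the tunnel's near mouth, at bench height, below the stand's near edge: 85 mm from the stand's origin on its -y side. Axes as the stand's.
- form: White plaster drum, 104 mm diameter, on a plinth, 112 by 104 mm, 118 mm high, 1.5 kg, loose on the stand's deck. Origin: centre of its underside, about 25 mm beyond the stand's middle (+y), so the deck's nearest 50 mm are bare. Leave it.
- mug: Bystander: blue mug, 76 mm across, 85 mm high, on the stand's -x side. Origin at the middle of its underside.
- jar: Bystander: amber jar, 64 mm across, 100 mm high, on the stand's +x side. Origin at the middle of its underside.
- brush: Bystander: brush lying on the bench, left of the stand.
- soap: Bystander: white bottle, 60 mm across, 170 mm high, at the far right of the bench.
- rasp: Bystander: rasp with wooden handle lying on the right of the bench.
- bowl: Bystander: orange bowl, 140 mm across, 60 mm high, at the far left of the bench.
Not all that is in view belongs to the job. Of the things like the tray, leave any that is yellow; of the rest the smaller one is meant.

How it is judged:
By the outcome, as a careful person would: the job done as asked, in the order asked, and still so for the second after the job is handed in, with the robot touching nothing.
It also fails if it takes over 51 s, if anything falls off the work surface, if the arm or the gripper's body presses on something with over 40 N, if the wrist force passes 120 N, or if a joint passes its speed limit or range.

### The arm

A 7-joint arm with a two-finger parallel gripper is mounted at the origin on the work surface. World frame = base frame: x ahead of the robot, y to its left, z up, the work surface at z = 0. Lengths are in m, angles in rad, forces in N, time in s.
With the tool pointing down it reaches from about 0.35 to 0.9 m from the base axis. Payload 19.9 kg.
Tool frame: the origin (TCP) lies at the very end of the fingers, on their centre line; the grasp point (between the pads) lies ctrl.grip_depth behind it (ctrl.grip_depth is the distance from the TCP to the grasp point, in m); z points along the fingers, y is the line along which they close (so a half turn about z gives the same grasp; the last joint's range is limited). The gripper opens to 94 mm and grips with 3 to 60 N. Pads are 16 mm wide; open, the fingers measure 119 mm over their backs; the gripper's body (75 mm by 177 mm) begins 78 mm behind the grasp point.
Start: joints at [-1.179, 0.417, -0.01, 1.614, 0.005, 1.111, -0.053], TCP at [0.263, 0.567, 0.205] pointing down, gripper open.
Joint ranges: [-2.81, 2.81], [-0.39, 2.02], [-1.27, 1.25], [0.06, 2.57], [-1.19, 4.33], [0.19, 2], [-2.82, 2.82]. Speed limits (rad/s): [1.89, 1.89, 2.39, 2.39, 3.01, 3.01, 3.01].

### API

Orientations are given as a unit quaternion [w, x, y, z].
In Python, from station import ctrl gives the robot as it stands. The module is installed in compiled form; this text tells all that it offers.
- The arm moves only by the shell command python3 -m handwheel 'ROWS'. ROWS is JSON, a list that holds one entry, the list of rows, each a list of 7 numbers: the shift along the tool's x, y, z in units of 40 mm (1.0 is 40 mm), then the turn, a rotation vector about the tool's x, y, z in units of 6 degrees (1.0 is 6 degrees), then the opening, from 0 (shut) to 1 (fully open). A call has 1 to 20 rows; each row is the pose to reach, as a shift and turn from the pose commanded when the call began, along the tool's axes at that moment; what a row does not reach only later rows make up. A row lasts 1/12 s, in which the tool goes at most 41.7 mm and 7.16 degrees, less where a joint would pass 70% of its speed; a pose out of reach is approached as far as the arm can. A call with a gripper value outside its range is refused whole. The fingers move at their own pace and stop on an object; the grip force is fixed at half the most. Time passes only in rows, so rows that repeat a pose let the fingers close. It gives the time, the measured TCP pose, the force, the opening and the grip force at its end, in the units of the state.
- ctrl.observe(): the state, without advancing time (a new reading comes with each control period).
- ctrl.camera(name): name is "scene" or "top"; returns the picture (400x640x3 uint8, blue, green, red); there is no depth.
- ctrl.get_calibration(name): a dict with "K" (3x3 intrinsics, pixels), "distortion" ([k1, k2, p1, p2, k3] as OpenCV has them; the pictures are not rectified), "R" (3x3) and "t" (3): a world point X has camera coordinates R X + t. Camera axes: x right, y down, z forward; pixel columns grow to the right and rows downward; lengths in m; the calibration is good to about 2 mm. A picture is of the moment at which its call begins. get_calibration takes no time and is no camera call.
- ctrl.close_job(): hands the job in; it is judged then, once.
Trained networks look in the newest picture that a camera, given by its name, has taken for a name from the list of things; names that differ only in an ending like _2 or _b are one class to them, and where a whole thing is asked for, a point or a joint stands for the part that bears it (a point fixed in the world has none). Each returns a list of dicts, best first, with "score" (0 to 1); they miss things now and then, are a little off and sometimes report something else, mostly with a low value. They report only what shows in the picture. A call takes as long as a camera call. They do not tell look-alikes from the thing itself.
- ctrl.recognise(camera, label): "bbox" ([left, top, width, height] in pixels, round what is visible of it).
The state is a dict: "clock": time; "joint_positions": joint angles; "dq": joint speeds; "joint_torque": joint torques, N m; "position": TCP position; "tcp_rot": TCP orientation; "wrist_force": force on the tool from outside, world axes, zero at the start; "ft_torque": the same for the moment, N m; "width": opening from 0.0 (shut) to 1.0 (fully open); "grip_force": force on a finger pad.
Only numpy, scipy, OpenCV 4.12 (cv2) and the standard library are available. Lean on these libraries where they do the work, as an engineer would, in place of code of your own. Each camera call takes 0.05 s, during which the arm holds its last target. There are 200 camera calls.

## Working session

There is one attempt and no reset: what is moved stays moved. The work goes in short steps, Python scripts to look and compute and a shell command to move; the robot and the scene stay as the last step left them, time stands still between calls to the robot, and variables do not carry over. Pictures are saved under pics/ and viewed, at most 10 in all, crops included, and the job is handed in when it is done.

```bash
mkdir -p pics
python3 - <<'E'
from station import ctrl
import cv2
for c in("scene","top"):
    cv2.imwrite(f"pics/{c}0.png",ctrl.camera(c))
    k=ctrl.get_calibration(c);print(c,k)
    for l in("tray","stand","form"):
        print(l,[(d["bbox"],round(d["score"],2)) for d in ctrl.recognise(c,l)])
s=ctrl.observe();print(s["clock"],s["position"],s["tcp_rot"],s["wrist_force"],s["width"],ctrl.grip_depth)
E
```

```text
scene {'K': array([[387.20839154,   0.        , 320.75770865],
       [  0.        , 387.20839154, 198.50929497],
       [  0.        ,   0.        ,   1.        ]]), 'distortion': array([-0.09068333,  0.        ,  0.        ,  0.        ,  0.        ]), 'R': array([[ 0.31523301,  0.94888395,  0.01572902],
       [ 0.50744342, -0.15452804, -0.84771591],
       [-0.80195344,  0.27520963, -0.53021725]]), 't': array([-0.13760643, -0.23497505,  1.55501003])}
tray [([172.1, 155.0, 80.2, 60.3], 0.93), ([262.8, 186.1, 55.8, 33.7], 0.91), ([276.4, 220.2, 76.0, 57.5], 0.57)]
stand [([324.0, 177.9, 73.4, 43.6], 0.6)]
form [([351.0, 145.8, 40.8, 48.8], 0.81)]
top {'K': array([[395.289623  ,   0.        , 317.70237579],
       [  0.        , 395.289623  , 196.27063016],
       [  0.        ,   0.        ,   1.        ]]), 'distortion': array([-0.06541128,  0.        ,  0.        ,  0.        ,  0.        ]), 'R': array([[ 0.01893443, -0.99978492, -0.00846219],
       [-0.99728062, -0.01828272, -0.07139403],
       [ 0.07122396,  0.00979098, -0.99741229]]), 't': array([-0.0509869 ,  0.50657861,  1.24181094])}
tray [([368.6, 225.5, 77.4, 62.6], 0.88), ([307.5, 183.7, 56.7, 42.7], 0.86), ([312.0, 109.2, 54.5, 55.1], 0.64)]
stand [([241.0, 169.5, 58.3, 55.2], 0.67)]
form [([235.4, 139.6, 23.4, 17.8], 0.69)]
0.4 [0.26268628 0.56705241 0.20536162] [ 1.82834668e-05  2.15204278e-01  9.76569048e-01 -1.09820444e-04] [-0.34388133 -0.06392772 -0.71783755] 1.0044123391588666 0.0188
```

Run:
```python
import cv2
a=cv2.imread("pics/top0.png")[80:310,200:470]
cv2.imwrite("pics/topcrop.png",cv2.resize(a,None,fx=2.6,fy=2.6,interpolation=cv2.INTER_CUBIC))
```

```text
(no output)
```

View pics/scene0.png

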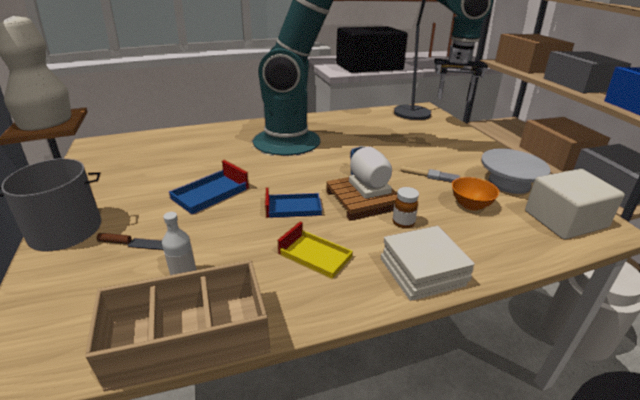

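View pics/topcrop.png

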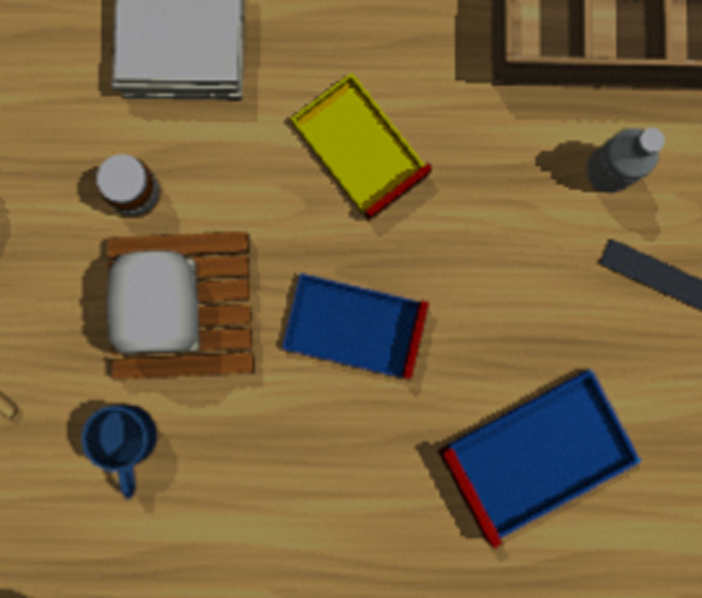

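The top picture shows three tray-like things: a yellow one near (338,137), a large blue one near (407,255) and a small blue one near (336,204). The yellow one is excluded, and the smaller of the two blue ones is meant. That is the one at (336,204), in front of the stand (~(270,197)), nose to the left and red board on the right at ~(360,210). This enlarged crop confirms it.

```bash
cat > h.py <<'E'
from station import ctrl
import cv2, numpy as np
S=1000; X0,Y0=0.25,-0.35   # rectified: 1 px = 0.5 mm over x .25...75, y -.35...35 (col=y,row=x)
def rect(img,z,c="top"):
    k=ctrl.get_calibration(c)
    g=np.stack(np.meshgrid(Y0+np.arange(1400)/2000,X0+np.arange(1000)/2000),-1)
    P=np.c_[g[...,1].ravel(),g[...,0].ravel(),np.full(g[...,0].size,z)]
    uv,_=cv2.projectPoints(P,cv2.Rodrigues(k["R"])[0],k["t"],k["K"],k["distortion"])
    uv=uv.reshape(1000,1400,2).astype(np.float32)
    return cv2.remap(img,uv[...,0],uv[...,1],cv2.INTER_LINEAR)
def biggest(m,near=None):
    m=cv2.morphologyEx(m.astype(np.uint8),cv2.MORPH_CLOSE,np.ones((21,21)))
    m=cv2.morphologyEx(m,cv2.MORPH_OPEN,np.ones((7,7)))
    cs=[c for c in cv2.findContours(m,0,2)[0] if cv2.contourArea(c)>800]
    if near is not None:
        return min(cs,key=lambda c:np.hypot(*(np.array(cv2.minAreaRect(c)[0])/2000+[Y0,X0]-near)))
    return max(cs,key=cv2.contourArea)
def box(c):
    r=cv2.minAreaRect(c); b=cv2.boxPoints(r)/2000+[Y0,X0]
    return np.round(np.array(r[0])[::-1]/2000+[X0,Y0],4),np.round(np.array(r[1])/2,1),round(r[2],2),np.round(b[:,::-1],4).tolist()
def show(img,name,z=0.04,sl=None):
    r=rect(img,z); r=r if sl is None else r[sl]
    cv2.imwrite(f"pics/{name}.png",cv2.resize(r[::-1,::-1],None,fx=.57,fy=.57))
def masks(img,z):
    h=cv2.cvtColor(rect(img,z),cv2.COLOR_BGR2HSV);H,Sa,V=h[...,0],h[...,1],h[...,2]
    return dict(blue=(H>100)&(H<125)&(Sa>140)&(V>40),red=((H<5)|(H>174))&(Sa>170)&(V>70),
                wood=(H>=5)&(H<15)&(Sa>150)&(V>60))
E
python3 - <<'E'
from h import *
img=ctrl.camera("top"); show(img,"r0",.04)
for n,z in(("blue",.02),("red",.046),("wood",.04)):
    m=masks(img,z)[n]
    for c in cv2.findContours(cv2.morphologyEx(m.astype(np.uint8),3,np.ones((25,25))),0,2)[0]:
        if cv2.contourArea(c)>1500: print(n,*box(c))
E
```

```text
blue [ 0.4815 -0.0944] [147.2  93.8] 12.53 [[0.5113, -0.1765], [0.4198, -0.1561], [0.4517, -0.0124], [0.5432, -0.0328]]
blue [0.3315 0.1796] [99.6 78.9] 44.27 [[0.325, 0.1164], [0.2685, 0.1714], [0.338, 0.2428], [0.3945, 0.1877]]
blue [ 0.3178 -0.3152] [132.1 151.6] 61.31 [[0.2962, -0.4134], [0.2234, -0.2804], [0.3393, -0.217], [0.4121, -0.35]]
red [ 0.6441 -0.1507] [ 9.4 94.2] 50.83 [[0.6702, -0.1902], [0.6107, -0.1171], [0.618, -0.1112], [0.6775, -0.1842]]
red [ 0.4643 -0.1726] [ 9.1 92.1] 12.38 [[0.5084, -0.1869], [0.4184, -0.1672], [0.4203, -0.1583], [0.5103, -0.178]]
red [ 0.2897 -0.2341] [97.9 14.3] 61.49 [[0.2501, -0.2637], [0.2433, -0.2511], [0.3293, -0.2044], [0.3361, -0.217]]
wood [ 0.6445 -0.1507] [ 14.6 103.2] 51.34 [[0.671, -0.1956], [0.6066, -0.115], [0.618, -0.1058], [0.6825, -0.1864]]
wood [0.501  0.1117] [169.6 171.1] 86.0 [[0.4223, 0.0204], [0.4104, 0.1911], [0.5796, 0.203], [0.5916, 0.0323]]
```

View pics/r0.png

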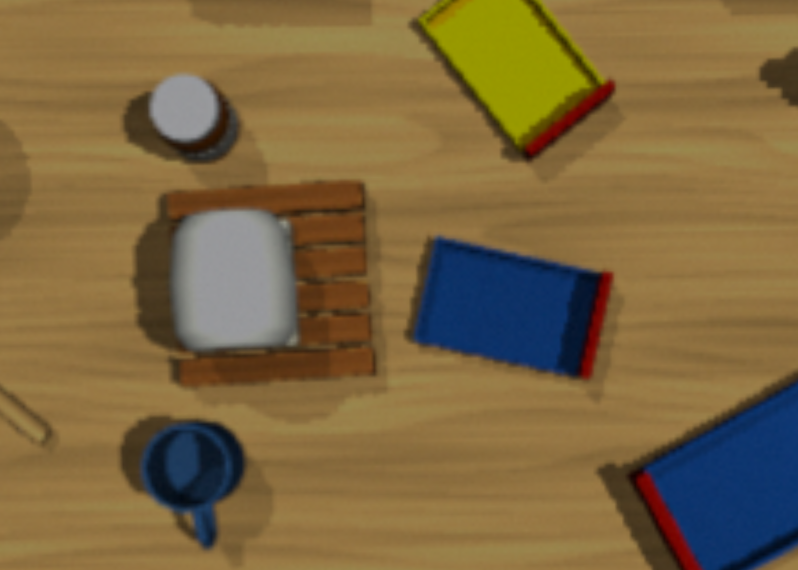

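Small blue tray: origin (0.4815, -0.0944), heading 77.5°. The mouth's middle is at about (0.507, 0.0264), with the tunnel axis at ~94°. I'll push with the two finger flanks on the board (tool x along the push): straight for ~50 mm, then a gentle left arc.

```bash
cat >> h.py <<'E'
from scipy.spatial.transform import Rotation as Ro
def units(pts):
    "world (x,y,z,heading deg of tool x) -> handwheel units from the present pose"
    s=ctrl.observe(); q=s["tcp_rot"]; A=Ro.from_quat(np.r_[q[1:],q[0]])
    for x,y,z,h in pts:
        a=np.radians(h); B=Ro.from_matrix(np.array([[np.cos(a),np.sin(a),0],[np.sin(a),-np.cos(a),0],[0,0,-1]]).T)
        print(np.round(A.inv().apply(np.array([x,y,z])-s["position"])/.04,3).tolist(),np.round((A.inv()*B).as_rotvec(degrees=True)/6,2).tolist())
E
python3 -c "
from h import *
units([(.263,.567,.25,155.2),(.456,-.2096,.25,77.5)])"
```

```text
[-0.008, 0.002, -1.116] [-0.0, 0.0, -0.01]
[-12.547, -15.586, -1.112] [-0.0, 0.0, 12.94]
```

```bash
python3 -m handwheel '[[[0,0,-1.1,0,0,0,0.6],[-1,-1.2,-1.1,0,0,0.8,0.6],[-12.55,-15.6,-1.1,0,0,12.94,0.6],[-12.55,-15.6,-1.1,0,0,12.94,0.6],[-12.55,-15.6,-1.1,0,0,12.94,0.6],[-12.55,-15.6,-1.1,0,0,12.94,0.6],[-12.55,-15.6,-1.1,0,0,12.94,0.6],[-12.55,-15.6,-1.1,0,0,12.94,0.6],[-12.55,-15.6,-1.1,0,0,12.94,0.6],[-12.55,-15.6,-1.1,0,0,12.94,0.6],[-12.55,-15.6,-1.1,0,0,12.94,0.6],[-12.55,-15.6,-1.1,0,0,12.94,0.6],[-12.55,-15.6,-1.1,0,0,12.94,0.6],[-12.55,-15.6,-1.1,0,0,12.94,0.6],[-12.55,-15.6,-1.1,0,0,12.94,0.6],[-12.55,-15.6,-1.1,0,0,12.94,0.6],[-12.55,-15.6,-1.1,0,0,12.94,0.6],[-12.55,-15.6,-1.1,0,0,12.94,0.6],[-12.55,-15.6,-1.1,0,0,12.94,0.6],[-12.55,-15.6,-1.1,0,0,12.94,0.6]]]'
python3 -c "
from h import *
units([(.456,-.2096,.25,77.5),(.456,-.2096,.016,77.5)])"
```

```text
clock: 2.12
position: [0.4539, -0.2031, 0.2499]
tcp_rot: [0.0, 0.78, 0.626, 0.001]
wrist_force: [0.9, 0.5, -0.0]
width: 0.599
grip_force: 0.0
[-0.147, 0.085, -0.002] [0.01, -0.0, 0.01]
[-0.148, 0.077, 5.848] [0.01, -0.0, 0.01]
```

```bash
python3 -m handwheel '[[[-0.15,0.08,0.7,0,0,0,0.6],[-0.15,0.08,1.5,0,0,0,0.6],[-0.15,0.08,2.4,0,0,0,0.6],[-0.15,0.08,3.3,0,0,0,0.6],[-0.15,0.08,4.1,0,0,0,0.6],[-0.15,0.08,4.8,0,0,0,0.6],[-0.15,0.08,5.3,0,0,0,0.6],[-0.15,0.08,5.6,0,0,0,0.6],[-0.15,0.08,5.8,0,0,0,0.6],[-0.15,0.08,5.85,0,0,0,0.6],[-0.15,0.08,5.85,0,0,0,0.6],[-0.15,0.08,5.85,0,0,0,0.6]]]'
python3 - <<'E'
from h import *
# TCP line: tray origin path; TCP sits 93 mm behind origin
o=np.array([.4815,-.0944]);f=np.array([np.cos(np.radians(77.5)),np.sin(np.radians(77.5))])
units([(*(o-f*d/1000),.016,77.5) for d in(100,93,43)])
E
```

```text
clock: 3.12
position: [0.4562, -0.2079, 0.0164]
tcp_rot: [0.001, 0.78, 0.626, 0.0]
wrist_force: [-0.2, -0.7, -0.4]
width: 0.6
grip_force: 0.0
[0.407, 0.004, 0.011] [0.01, 0.0, 0.0]
[0.582, 0.005, 0.011] [0.01, 0.0, 0.0]
[1.832, 0.005, 0.011] [0.01, 0.0, 0.0]
```

```bash
python3 -m handwheel '[[[0.2,0,0,0,0,0,0.6],[0.35,0,0,0,0,0,0.6],[0.42,0,0,0,0,0,0.6],[0.48,0,0,0,0,0,0.6],[0.54,0,0,0,0,0,0.6],[0.6,0,0,0,0,0,0.6],[0.68,0,0,0,0,0,0.6],[0.77,0,0,0,0,0,0.6],[0.87,0,0,0,0,0,0.6],[0.97,0,0,0,0,0,0.6],[1.07,0,0,0,0,0,0.6],[1.17,0,0,0,0,0,0.6],[1.27,0,0,0,0,0,0.6],[1.37,0,0,0,0,0,0.6],[1.47,0,0,0,0,0,0.6],[1.57,0,0,0,0,0,0.6],[1.67,0,0,0,0,0,0.6],[1.75,0,0,0,0,0,0.6],[1.8,0,0,0,0,0,0.6],[1.83,0,0,0,0,0,0.6]]]'
python3 - <<'E'
from h import *
img=ctrl.camera("top"); show(img,"r1",.04)
o=[]
print("blue",*box(biggest(masks(img,.02)["blue"],[-.045,.49])))
print("red",*box(biggest(masks(img,.046)["red"],[-.12,.475])))
print("wood",*box(biggest(masks(img,.04)["wood"],[.11,.5])))
E
```

```text
clock: 4.78
position: [0.4716, -0.1369, 0.0158]
tcp_rot: [0.001, 0.78, 0.626, -0.0]
wrist_force: [-1.5, -5.9, 4.1]
width: 0.597
grip_force: 3.0
blue [ 0.4978 -0.0238] [104.9  94.4] 12.53 [[0.5324, -0.0853], [0.4403, -0.0648], [0.4631, 0.0376], [0.5552, 0.0172]]
red [ 0.644  -0.1507] [ 9.4 94.2] 51.17 [[0.6698, -0.1903], [0.6108, -0.117], [0.6181, -0.1111], [0.6772, -0.1844]]
wood [0.501  0.1132] [169.1 170.2] 86.81 [[0.4213, 0.0235], [0.4118, 0.1934], [0.5806, 0.2028], [0.5901, 0.0329]]
```

View pics/r1.png

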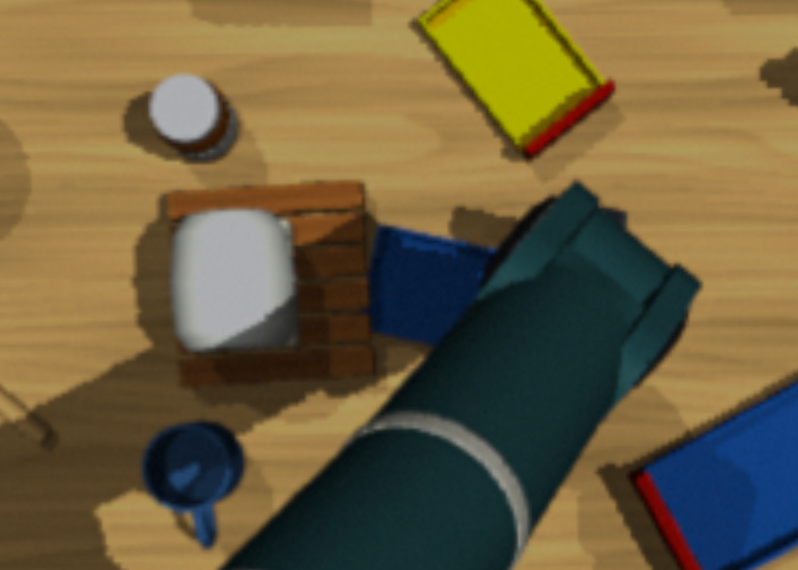

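Run:
```python
from h import *
m=masks(cv2.imread("pics/top0.png"),.04)["wood"]
def fit(rows,side):
    P=[]
    for r in rows:
        c=np.where(m[r,680:1150])[0]
        if len(c)>60: P.append((X0+r/2000,Y0+(680+(c[0] if side else c[-1]))/2000))
    P=np.array(P); med=None
    for _ in range(4):
        k=np.polyfit(P[:,0],P[:,1],1); e=P[:,1]-np.polyval(k,P[:,0]); P=P[abs(e)<max(.0015,1.5*e.std())]
    return np.degrees(np.arctan(k[0])),np.polyval(k,.507),e.std()*1e3,len(P)
print("near edge",fit(range(350,676),1))
T=m.T
def fs(cols,lo):
    P=[]
    for c in cols:
        r=np.where(m[300:720,c])[0]
        P.append((Y0+c/2000,X0+(300+(r[0] if lo else r[-1]))/2000))
    P=np.array(P);k=np.polyfit(P[:,0],P[:,1],1);return np.degrees(np.arctan(-k[0])),np.polyval(k,.03),(np.polyval(k,P[:,0])-P[:,1]).std()*1e3
print(fs(range(770,1060),1),fs(range(790,1070),0))
```

```text
near edge (np.float64(3.997071456456203), np.float64(0.028701431946670675), np.float64(0.649297106679783), 196)
(np.float64(3.8192577604019937), np.float64(0.4232070190674291), np.float64(0.771588957870165)) (np.float64(3.9560712754338736), np.float64(0.5902020766026534), np.float64(0.6309275171724399))
```

Picture: the tray still lies flat against the fingers, nose at the stand's edge (column ~370 of the rectified view) and between the feet. The vision and TCP estimates agree within 1 mm. Next comes the left arc (R 450 mm, 16.4°), worked out as waypoints.

Run:
```python
from h import *
o=np.array([.4917,-.0461]);h=77.5;R=.45;p=[]
for i in range(1,33):
    hm=np.radians(h+8.2/32); h+=16.4/32; o=o+R*np.radians(16.4/32)*np.array([np.cos(hm),np.sin(hm)])
    a=np.radians(h); t=o-.093*np.array([np.cos(a),np.sin(a)])
    if i%4==0 and i<=16: p.append((*t,.016,h))
    if i in(16,32): print("wp",np.round(t,4),h)
units(p)
```

```text
wp [ 0.4941 -0.0752] 85.70000000000005
wp [ 0.5077 -0.0109] 93.90000000000009
[0.401, 0.076, -0.007] [0.01, 0.01, -0.35]
[0.808, 0.138, -0.007] [0.01, 0.01, -0.69]
[1.216, 0.184, -0.007] [0.01, 0.01, -1.03]
[1.626, 0.216, -0.008] [0.01, 0.01, -1.37]
```

```bash
python3 -m handwheel '[[[0.1,0.02,0,0,0,-0.09,0.6],[0.2,0.04,0,0,0,-0.17,0.6],[0.3,0.06,0,0,0,-0.26,0.6],[0.4,0.076,0,0,0,-0.35,0.6],[0.5,0.092,0,0,0,-0.43,0.6],[0.6,0.108,0,0,0,-0.52,0.6],[0.71,0.124,0,0,0,-0.6,0.6],[0.81,0.138,0,0,0,-0.69,0.6],[0.91,0.15,0,0,0,-0.77,0.6],[1.01,0.162,0,0,0,-0.86,0.6],[1.11,0.174,0,0,0,-0.95,0.6],[1.22,0.184,0,0,0,-1.03,0.6],[1.32,0.193,0,0,0,-1.11,0.6],[1.42,0.202,0,0,0,-1.2,0.6],[1.52,0.21,0,0,0,-1.29,0.6],[1.62,0.216,0,0,0,-1.37,0.6],[1.62,0.216,0,0,0,-1.37,0.6]]]'
python3 - <<'E'
from h import *
img=ctrl.camera("top"); cv2.imwrite("pics/t2.png",img)
cv2.imwrite("pics/s2.png",cv2.resize(ctrl.camera("scene")[120:270,200:440],None,fx=3.2,fy=3.2,interpolation=2))
print("blue",*box(biggest(masks(img,.02)["blue"],[.0,.5])))
print("wood",*box(biggest(masks(img,.04)["wood"],[.11,.5])))
o=np.array([.4917,-.0461]);h=77.5;R=.45;p=[]
for i in range(1,33):
    hm=np.radians(h+8.2/32); h+=16.4/32; o=o+R*np.radians(16.4/32)*np.array([np.cos(hm),np.sin(hm)])
    a=np.radians(h); t=o-.093*np.array([np.cos(a),np.sin(a)])
    if i%4==0 and i>16: p.append((*t,.016,h))
units(p)
E
```

```text
clock: 6.25
position: [0.4942, -0.0748, 0.0157]
tcp_rot: [0.0, 0.733, 0.68, 0.0]
wrist_force: [0.5, -0.1, -0.2]
width: 0.602
grip_force: 0.2
blue [0.53   0.0183] [38.  14.5] 90.0 [[0.511, 0.011], [0.511, 0.0255], [0.549, 0.0255], [0.549, 0.011]]
wood [0.5223 0.1143] [126.  169.1] 86.82 [[0.4641, 0.0264], [0.4547, 0.1952], [0.5806, 0.2022], [0.59, 0.0334]]
[0.394, 0.085, -0.013] [0.0, -0.0, -0.34]
[0.801, 0.146, -0.013] [0.0, -0.0, -0.68]
[1.209, 0.193, -0.013] [0.0, -0.0, -1.02]
[1.619, 0.226, -0.013] [0.0, -0.0, -1.36]
```

View pics/s2.png

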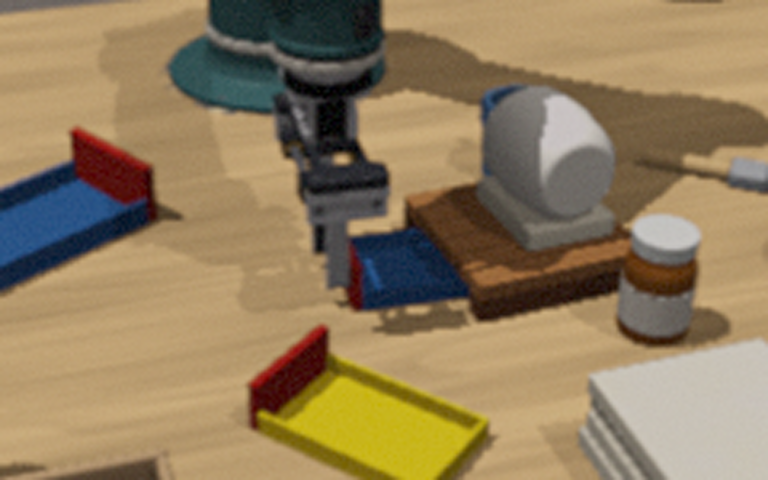

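The tray is sliding in cleanly between the feet. The board (crop ~(357,278)) is still on the fingers and the stand has not moved. Second half of the arc:

```bash
python3 -m handwheel '[[[0.1,0.022,0,0,0,-0.09,0.6],[0.2,0.044,0,0,0,-0.17,0.6],[0.3,0.065,0,0,0,-0.26,0.6],[0.4,0.085,0,0,0,-0.34,0.6],[0.5,0.1,0,0,0,-0.42,0.6],[0.6,0.117,0,0,0,-0.51,0.6],[0.7,0.132,0,0,0,-0.6,0.6],[0.8,0.146,0,0,0,-0.68,0.6],[0.9,0.158,0,0,0,-0.76,0.6],[1.0,0.17,0,0,0,-0.85,0.6],[1.1,0.182,0,0,0,-0.93,0.6],[1.21,0.193,0,0,0,-1.02,0.6],[1.31,0.203,0,0,0,-1.1,0.6],[1.41,0.211,0,0,0,-1.19,0.6],[1.51,0.219,0,0,0,-1.28,0.6],[1.6,0.226,0,0,0,-1.36,0.6],[1.6,0.226,0,0,0,-1.36,0.6]]]'
python3 - <<'E'
from h import *
img=ctrl.camera("top"); show(img,"r3",.04)
cv2.imwrite("pics/s3.png",cv2.resize(ctrl.camera("scene")[140:250,230:430],None,fx=3.6,fy=3.6,interpolation=2))
s=ctrl.observe()["position"][:2]; a=np.radians(93.9); ey=np.array([np.cos(a),np.sin(a)])
rel=s-np.array([.507,.0275]); print("TCP ahead-of-mouth",rel@ey,"lateral",rel@[ey[1],-ey[0]],"gap to home",-(rel@ey)-.018)
E
```

```text
clock: 7.77
position: [0.5077, -0.0107, 0.0154]
tcp_rot: [-0.0, 0.682, 0.731, 0.0]
wrist_force: [0.1, -0.4, 0.0]
width: 0.602
grip_force: 0.0
TCP ahead-of-mouth -0.038487501577807864 lateral -0.0022123159803220586 gap to home 0.020487501577807866
```

View pics/s3.png

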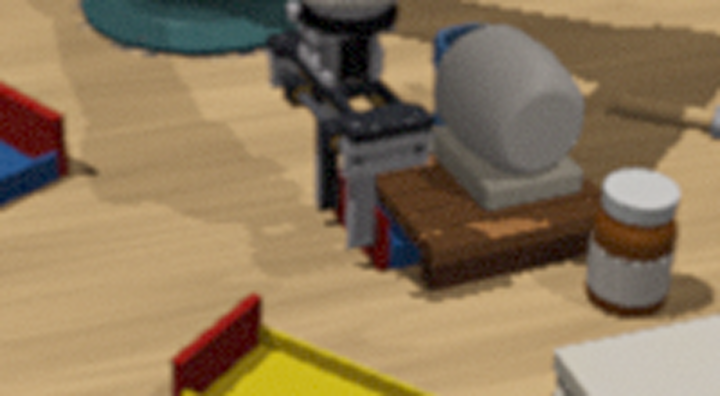

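Board about 20 mm from home and square to it. Next I go to ~4 mm short, then creep.

```bash
python3 -m handwheel '[[[0.05,0,0,0,0,0,0.6],[0.1,0,0,0,0,0,0.6],[0.15,0,0,0,0,0,0.6],[0.2,0,0,0,0,0,0.6],[0.25,0,0,0,0,0,0.6],[0.3,0,0,0,0,0,0.6],[0.34,0,0,0,0,0,0.6],[0.37,0,0,0,0,0,0.6],[0.39,0,0,0,0,0,0.6],[0.4,0,0,0,0,0,0.6]]]'
for i in 1; do python3 -m handwheel '[[[0.01,0,0,0,0,0,0.6],[0.02,0,0,0,0,0,0.6],[0.03,0,0,0,0,0,0.6]]]'; done
python3 -m handwheel '[[[0.01,0,0,0,0,0,0.6],[0.02,0,0,0,0,0,0.6]]]'
python3 - <<'E'
from h import *
img=ctrl.camera("scene")
cv2.imwrite("pics/s4.png",cv2.resize(img[150:240,280:390],None,fx=6,fy=6,interpolation=2))
E
```

```text
clock: 8.7
position: [0.5065, 0.0044, 0.0155]
tcp_rot: [0.0, 0.683, 0.731, -0.0]
wrist_force: [0.6, -2.2, -1.1]
width: 0.6
grip_force: 1.1
clock: 8.95
position: [0.5064, 0.0054, 0.0155]
tcp_rot: [0.0, 0.683, 0.731, -0.0]
wrist_force: [-0.1, -1.8, -1.6]
width: 0.596
grip_force: 1.1
clock: 9.12
position: [0.5064, 0.0062, 0.0155]
tcp_rot: [0.0, 0.683, 0.731, -0.0]
wrist_force: [0.4, -2.9, -1.6]
width: 0.6
grip_force: 1.1
```

View pics/s4.png

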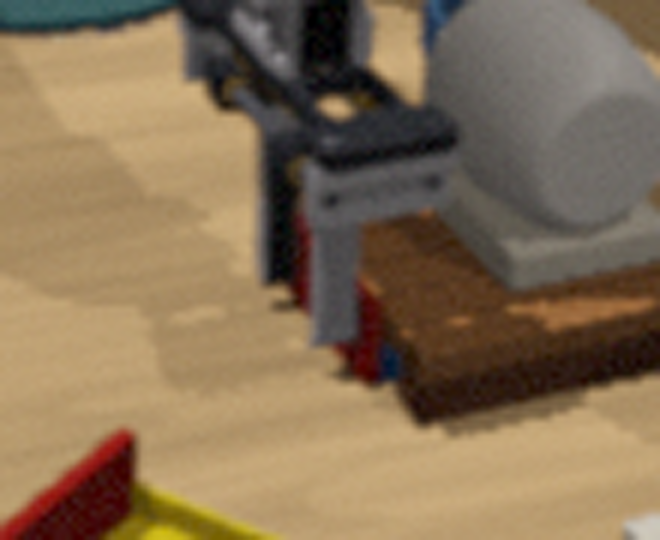

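The board (crop ~(370,330)) still shows a narrow gap of ~3 mm to the deck edge, and sliding force is ~2–3 N. Creeping on.

```bash
python3 -m handwheel '[[[0.01,0,0,0,0,0,0.6],[0.02,0,0,0,0,0,0.6]]]' | sed -n '2p;4p'
python3 -m handwheel '[[[0.01,0,0,0,0,0,0.6],[0.02,0,0,0,0,0,0.6]]]'| sed -n '2p;4p'
```

```text
position: [0.5063, 0.007, 0.0155]
wrist_force: [-0.3, -1.7, -1.2]
position: [0.5063, 0.0075, 0.0155]
wrist_force: [0.2, -6.7, -1.5]
```

```bash
python3 -m handwheel '[[[0.01,0,0,0,0,0,0.6],[0.02,0,0,0,0,0,0.6]]]' | sed -n '2p;4p'
```

```text
position: [0.5063, 0.0075, 0.0155]
wrist_force: [2.3, -11.4, -1.6]
```

Run:
```python
from h import *
s=ctrl.observe();print(s["wrist_force"],s["ft_torque"],s["clock"])
cv2.imwrite("pics/s5.png",cv2.resize(ctrl.camera("scene")[165:240,300:400],None,fx=7,fy=7,interpolation=2))
```

```text
[  2.29029469 -11.39815502  -1.60329621] [-2.6354647  -0.09017027  0.14267678] 9.6667
```

View pics/s5.png

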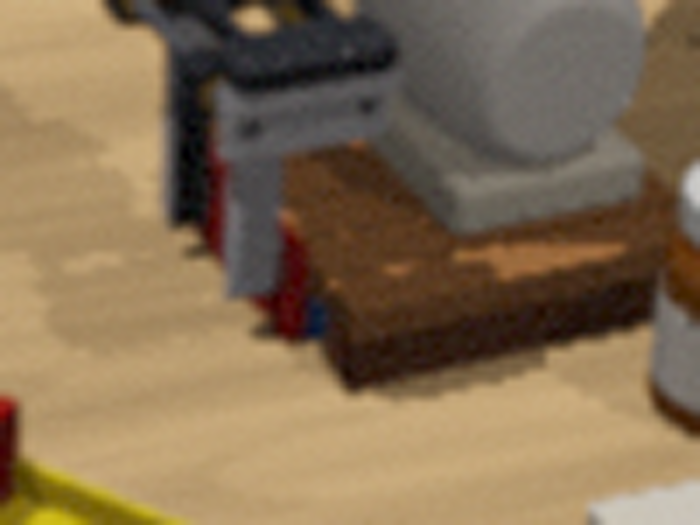

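Contact is made (11 N) with the force centre ~12 mm to the -x side, so I'll ease the heading slightly left to even out the contact.

```bash
python3 -m handwheel '[[[-0.002,0,0,0,0,-0.04,0.6],[-0.002,0,0,0,0,-0.08,0.6]]]' | sed -n '2p;4p'
python3 -c "
from station import ctrl
s=ctrl.observe();print(s['wrist_force'],s['ft_torque'],s['tcp_rot'])"
```

```text
position: [0.5064, 0.0074, 0.0155]
wrist_force: [1.9, -10.4, -3.9]
[  1.92844253 -10.40082695  -3.91374641] [-2.3025182  -0.22521336 -0.3733831 ] [ 6.58991911e-04  6.80110279e-01  7.33109457e-01 -3.14735993e-04]
```

The force centre jumped to the +x finger with no yielding, so the board bears flush across its width. Backing straight off and up now.

```bash
python3 -m handwheel '[[[-0.1,0,0,0,0,0,0.6],[-0.3,0,0,0,0,0,0.6],[-0.7,0,0,0,0,0,0.6],[-1.2,0,0,0,0,0,0.6],[-1.8,0,-0.3,0,0,0,0.6],[-2.4,0,-1,0,0,0,0.6],[-3,0,-2,0,0,0,0.6],[-3.6,0,-3,0,0,0,0.6],[-4.2,0,-4,0,0,0,0.6],[-5,0,-4.6,0,0,0,0.6],[-5.8,0,-5,0,0,0,0.6],[-6.6,0,-5,0,0,0,0.6],[-7.4,0,-5,0,0,0,0.6],[-8,0,-5,0,0,0,0.6],[-8,0,-5,0,0,0,0.6],[-8,0,-5,0,0,0,0.6]]]'
python3 - <<'E'
from h import *
img=ctrl.camera("top"); sc=ctrl.camera("scene")
a=cv2.resize(rect(img,.043)[250:750,500:1150][::-1,::-1],(585,450))
b=cv2.resize(sc[165:240,280:400],None,fx=0.01,fy=0.01) if 0 else None
cv2.imwrite("pics/r6.png",a)
print("red",*box(biggest(masks(img,.046)["red"],[.022,.507])))
print("wood",*box(biggest(masks(img,.04)["wood"],[.11,.5])))
E
```

```text
clock: 11.22
position: [0.5299, -0.312, 0.2152]
tcp_rot: [-0.0, 0.681, 0.733, -0.0]
wrist_force: [0.1, 0.5, -0.4]
width: 0.603
grip_force: 0.0
red [ 0.6533 -0.1623] [ 9.6 64.5] 50.5 [[0.6701, -0.1902], [0.6291, -0.1405], [0.6365, -0.1344], [0.6775, -0.1841]]
wood [0.5009 0.1113] [169.1 171.2] 86.13 [[0.4223, 0.0202], [0.4107, 0.191], [0.5794, 0.2024], [0.591, 0.0316]]
```

View pics/r6.png

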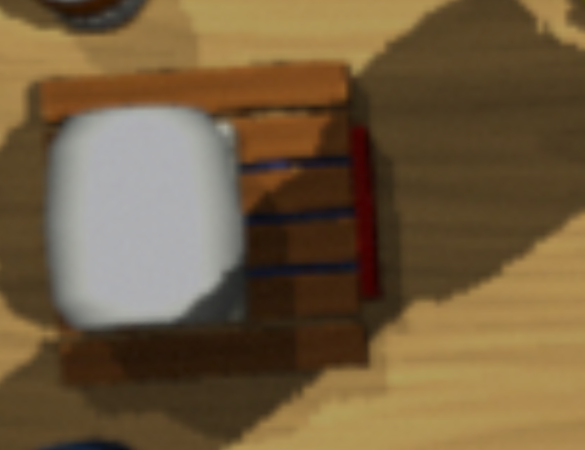

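The red board sits flush and parallel along the deck's near edge (column ~355–375), with blue showing through the slats. The stand reads the same as at the start, (0.501, 0.111) at 3.9°. The arm is clear, so I'm handing in.

```bash
python3 -c "
from station import ctrl
print(ctrl.close_job())"
```

```text
the job is handed in; nothing more can be done
None
```

The small blue tray is under the stand with its red end board square against the near edge; the stand measures unmoved, the arm is clear, and I handed the job in at about 11 s (the verdict was not shown).

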